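Flip the round circuit board over in its holder

ROBOT

A 7-joint arm with a two-finger parallel gripper is mounted at the origin on the work surface. World frame = base frame: x ahead of the robot, y to its left, z up, the work surface at z = 0. Lengths are in m, angles in rad, forces in N, time in s.
With the tool pointing down it reaches from about 0.4 to 0.85 m from the base axis. Payload 4.5 kg.
Tool frame: the origin (TCP) lies midway between the tips of the shut fingers; the grasp point (between the pads) lies 19 mm behind it; z points along the fingers, y is the line along which they close (so a half turn about z gives the same grasp; the last joint's range is limited). The gripper opens to 85 mm and grips with 20 to 120 N. Pads are 22 mm wide; open, the fingers measure 114 mm over their backs; the gripper's body (76 mm by 85 mm) begins 54 mm behind the grasp point. The pads swing forward as they close: fully open they stand 13 mm farther back than shut.
Start: joints at [-1.161, 0.689, -0.195, 1.565, 0.157, 0.902, -0.215], TCP at [0.229, 0.581, 0.194] pointing down, gripper open.
Joint ranges: [-3.01, 3.01], [-0.46, 2.08], [-1.47, 1.51], [0.13, 2.56], [-1, 4.14], [0.04, 2.09], [-2.66, 2.66]. Speed limits (rad/s): [2.57, 2.57, 3.14, 3.14, 3.14, 3.14, 3.14].

INTERFACE

Orientations are given as [roll, pitch, yaw] about the fixed x, y, z axes, in that order (R = Rz(yaw) Ry(pitch) Rx(roll)).
In Python, from rig import manip, cams, workorder gives the robot as it stands.
- The arm moves only by the shell command python3 -m crank 'ROWS' [FORCE]. ROWS is JSON, a list that holds one entry, the list of rows, each a list of 7 numbers: the turn, a rotation vector about the tool's x, y, z in degrees, then the shift along the tool's x, y, z in cm, then the opening, from -1 (shut) to 1 (fully open), so that 0 is half open. In form: [[[rx, ry, rz, dx, dy, dz, grip], ...]]. A call has 1 to 10 rows; each row is the pose to reach, as a shift and turn from the pose commanded when the call began, along the tool's axes at that moment; what a row does not reach only later rows make up. A row lasts 1/8 s, in which the tool goes at most 62.5 mm and 10.7 degrees, less where a joint would pass 70% of its speed; a pose out of reach is approached as far as the arm can. A call with a gripper value outside its range is refused whole. The fingers move at their own pace and stop on an object; FORCE is the grip in N (left out, the last holds). Time passes only in rows, so rows that repeat a pose let the fingers close. It gives the time, the measured TCP pose, the force, the opening and the grip force at its end, in the units of the state.
- manip.sense(): the state, without advancing time (a new reading comes with each control period).
- cams.snapshot(name): name is "scene" or "top" or "wrist"; returns the picture (400x640x3 uint8, red, green, blue); there is no depth.
- cams.camera_model(name): a dict with "camera_matrix" (3x3 intrinsics, pixels), "extrinsics" (4x4, takes a point from world to camera coordinates); the wrist camera has in their place "T_tool_cam" (4x4, takes a point from camera to tool coordinates, whose origin is the TCP and whose axes are the flange's). Camera axes: x right, y down, z forward; pixel columns grow to the right and rows downward; lengths in m; the calibration is good to about 2 mm. A picture is of the moment at which its call begins: read the wrist's pose just before it. camera_model takes no time and is no camera call.
- workorder.hand_in(): hands the job in; it is judged then, once.
The state is a dict: "clock": time; "qpos": joint angles; "dq": joint speeds; "effort": joint torques, N m; "ee_pos": TCP position; "tcp_rot": TCP orientation; "wrist_force": force on the tool from outside, world axes, zero at the start; "ft_torque": the same for the moment, N m; "width": finger opening in m; "grip_force": force on a finger pad.
Only numpy, scipy, OpenCV 4.12 (cv2) and the standard library are available. Lean on these libraries where they do the work, as an engineer would, in place of code of your own. Each camera call takes 0.05 s, during which the arm holds its last target. There are 200 camera calls.

TASK

The round circuit board has its parts fitted and now needs soldering from below: push on it gently with the fingertips to swing it over in its holder until the bare solder side faces up and the board is level again. Do not lift, tip or shove the holder, leave the rectangular board and its holder as they are, and disturb nothing else on the bench.

Things in the scene. Friction and masses are not known exactly. Their poses are not given: they have to be found in the camera images.
- round_stand: Holder of the ROUND board: loose on the bench, 1.1 kg. Origin: middle of its footprint, on the bench; z up. Two foot bars 160 long (x), 26 wide, 22 high at y = +-75; on each a blue post 26 (x) x 16 (y), top at z = 118, inner face at |y| = 67; knobs out to |y| = 98. A bridge 30 wide (x), top at z = 30, joins the feet. The board pivots about the line along this y axis at x = 0, z = 105.
- round_board_centre (a point): Middle of the round board, on the pivot line; axes turn with the board, +z out of the parts side. Dark green disc, diameter 90, 3.6 thick, held on the pivot line by black jaws (22 along x, 12 thick, |y| 40 to 56). Chip, connector and capacitors within 25 of the centre stand up to 9 proud of one side (up at the start); the other side is bare but for solder dots. The rim is clear on both sides.
- round_board (a joint): Turn of the round board, rad. 0: level, parts up. Grows as its edge on the holder's -x side (facing the robot) goes down and the +x edge comes up. +-pi/2: on edge. +pi or -pi: level, solder side up. Turns either way, stops at +-3.6. Clamp friction (0.05 N m, about 1.2 N at the rim) keeps it where it is left. Starts up to 0.35 off level.
- square_stand: Holder of the RECTANGULAR board: loose on the bench, 1.1 kg. Origin: middle of its footprint, on the bench; z up. Two foot bars 160 long (x), 26 wide, 22 high at y = +-75; on each a blue post 26 (x) x 16 (y), top at z = 118, inner face at |y| = 67; knobs out to |y| = 98. A bridge 30 wide (x), top at z = 30, joins the feet. The board pivots about the line along this y axis at x = 0, z = 105.
- square_board_edge (a point): Middle of the rectangular board's edge on its holder's -x side, 40 from the pivot line. That board is 80 (x) x 90 (y) x 3.6 on the same kind of pivot, starts up to 0.35 off level and is to be left alone.
- spool: Solder spool standing on its flange, diameter 52, height 34, red flanges; origin at the centre of its underside. Bystander.
- flux: Small capped bottle, diameter 34, height 85; origin under its centre. Bystander.
- driver: Screwdriver lying on the bench nearer the robot, 160 long along its x; origin below its middle. Bystander.
- tweezers: Steel tweezers lying flat, 125 long along its x, 5 high; origin at the middle. Bystander.
- tip_cleaner: Round tin, diameter 60, height 32, brass top; origin under its centre. Bystander.
- jar: Small clear jar, diameter 40, height 45; origin under its centre. Bystander.

How it is judged:
At the end, for the whole second after the job is handed in: The round board is turned over, solder side up and level to within 0.18 rad (about 10 degrees), at rest; its holder stands flat on the bench within 40 mm of where it was; the other holder, the edge of its board and the bystanders are within 20 mm of where they were ((value of joint round_board between 2.96 and 3.32 rad or value of joint round_board between -3.32 and -2.96 rad) and velocity of joint round_board between -0.05 and 0.05 rad/s and angle between round_stand's own z axis and vertical below 0.05 rad and height (world z) of round_stand below 0.008 m and linear speed of round_stand below 0.02 m/s and distance of round_stand from where it was at the start of the episode below 0.04 m and distance of each of square_stand, square_board_edge, spool, flux, driver, tweezers, tip_cleaner, jar from where it was at the start of the episode below 0.02 m); the robot touches nothing.
It fails at once if the holder of the round board is lifted or tipped (height (world z) of round_stand above 0.012 m or angle between round_stand's own z axis and vertical above 0.15 rad).
It fails at once if the holder of the round board is shoved more than 40 mm (distance of round_stand from where it was at the start of the episode above 0.04 m).
It fails at once if the fingers push the round board or its holder hard (over 20 N) (contact force between the fingers and round_stand above 20 N).
It fails at once if the other holder or its board is disturbed (distance of any of square_stand, square_board_edge from where it was at the start of the episode above 0.02 m).
It fails at once if a bystander is disturbed by more than 20 mm (distance of any of spool, flux, driver, tweezers, tip_cleaner, jar from where it was at the start of the episode above 0.02 m).
It also fails if it takes over 45 s, if anything falls off the work surface, if the arm or the gripper's body presses on something with over 40 N, if the wrist force passes 120 N, or if a joint passes its speed limit or range.

## Working session

There is one attempt and no reset: what is moved stays moved. The work goes in short steps, Python scripts to look and compute and a shell command to move; the robot and the scene stay as the last step left them, time stands still between calls to the robot, and variables do not carry over. Pictures are saved under pics/ and viewed, at most 10 in all, crops included, and the job is handed in when it is done.

```bash
mkdir -p pics
python3 - <<'E'
from rig import manip,cams
import cv2,numpy as np
print(manip.sense())
for n in("scene","top"):
    cv2.imwrite(f"pics/{n}0.png",cams.snapshot(n)[:,:,::-1]); print(n,cams.camera_model(n))
E
```

```text
{'clock': 0.0, 'qpos': array([-1.16123102,  0.69000478, -0.19453582,  1.56637334,  0.15731187,
        0.90251771, -0.2151236 ]), 'dq': array([-0.00011826,  0.00147625,  0.00012176, -0.00107749,  0.00082957,
       -0.00062482,  0.00040827]), 'effort': array([ 4.59098828e-04, -5.39613819e+01, -1.26661934e+00, -1.58536416e+01,
        9.02537839e-03,  9.63891973e-03, -8.61084260e-06]), 'ee_pos': array([0.22913808, 0.58068185, 0.1929639 ]), 'tcp_rot': array([-3.13968944e+00,  1.35856738e-04,  2.76591612e+00]), 'wrist_force': array([0.17505052, 0.28972006, 0.70967875]), 'ft_torque': array([ 0.02334067,  0.01669018, -0.01556913]), 'grip_force': 0.0, 'width': 0.08522212804549545}
scene {'camera_matrix': array([[361.67240087,   0.        , 322.17367381],
       [  0.        , 361.67240087, 195.32977751],
       [  0.        ,   0.        ,   1.        ]]), 'extrinsics': array([[ 0.31696746,  0.94843515, -0.00154924, -0.18181772],
       [ 0.53687429, -0.18076972, -0.82406814, -0.201499  ],
       [-0.78185525,  0.26037104, -0.56648857,  1.32336633],
       [ 0.        ,  0.        ,  0.        ,  1.        ]])}
top {'camera_matrix': array([[494.34393434,   0.        , 325.99888873],
       [  0.        , 494.34393434, 200.94493141],
       [  0.        ,   0.        ,   1.        ]]), 'extrinsics': array([[ 0.05622187, -0.99841305,  0.00323904, -0.01438437],
       [-0.97309216, -0.05552151, -0.22362694,  0.56580981],
       [ 0.22345189,  0.00942085, -0.97466943,  0.88467945],
       [ 0.        ,  0.        ,  0.        ,  1.        ]])}
```

View pics/top0.png

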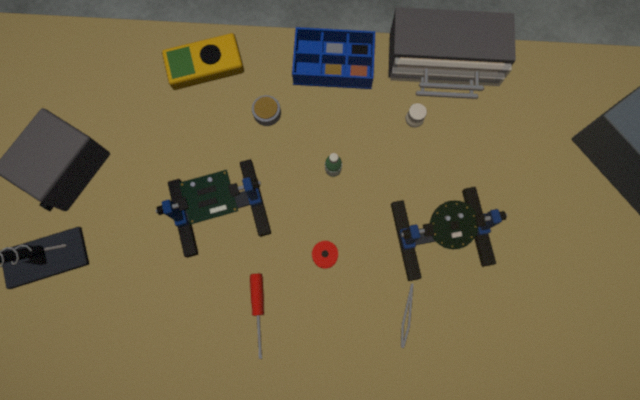

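View pics/scene0.png

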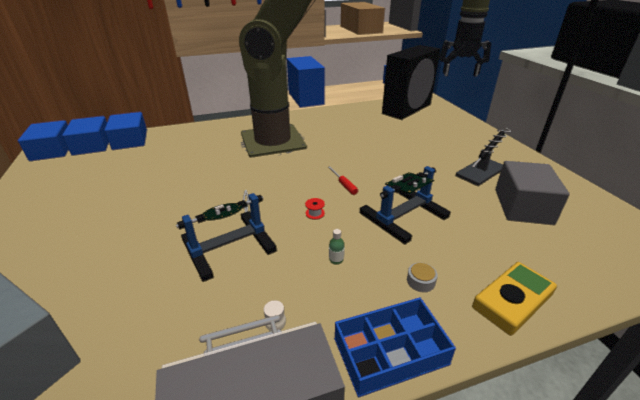

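The top view shows the round board at about (454,224), between the foot bars at about (405,240) and (478,227). The tweezers are at (408,316), the rectangular board is at (208,197) and the spool at (325,254). In the scene view the round board is at (225,212).

```bash
cat > h.py <<'E'
from rig import manip,cams
import cv2,numpy as np
M={n:cams.camera_model(n) for n in("scene","top")}
def ray(n,uv):
    K=M[n]["camera_matrix"];E=M[n]["extrinsics"];R,t=E[:3,:3],E[:3,3]
    d=R.T@np.linalg.inv(K)@np.array([uv[0],uv[1],1.]);return -R.T@t,d/np.linalg.norm(d)
def onz(n,uv,z):
    o,d=ray(n,uv);return o+d*(z-o[2])/d[2]
def proj(n,p):
    E=M[n]["extrinsics"];q=M[n]["camera_matrix"]@(E[:3,:3]@np.asarray(p)+E[:3,3]);return q[:2]/q[2]
def onplane(n,uv,p,nrm):
    o,d=ray(n,uv);return o+d*((p-o)@nrm)/(d@nrm)
E
python3 - <<'E'
from h import *
im=cv2.imread("pics/top0.png");hsv=cv2.cvtColor(im,cv2.COLOR_BGR2HSV)
# blue
m=cv2.inRange(hsv,(100,120,40),(125,255,255));m[:130]=0
for nm,mm in(("blue",m),("green",cv2.inRange(hsv,(40,60,15),(90,255,255))),("dark",cv2.inRange(hsv,(0,0,0),(180,255,62)))):
    n,l,s,c=cv2.connectedComponentsWithStats(mm)
    for i in range(1,n):
        if s[i,4]>40 and s[i,1]>130: print(nm,s[i],c[i].round(1),onz("top",c[i],.11 if nm!="dark" else .022).round(4), cv2.minAreaRect(np.argwhere(l==i)[:,::-1].astype(np.float32)))
a=cv2.resize(im[170:290,380:520],None,fx=4,fy=4,interpolation=2)
s=cv2.imread("pics/scene0.png")[180:285,165:285];b=cv2.resize(s,None,fx=4,fy=4,interpolation=2)
h=max(a.shape[0],b.shape[0]);o=np.zeros((h,a.shape[1]+b.shape[1],3),np.uint8);o[:a.shape[0],:a.shape[1]]=a;o[:b.shape[0],a.shape[1]:]=b
o=cv2.convertScaleAbs(o,alpha=1.8)
cv2.imwrite("pics/crop0.png",cv2.resize(o,(800,int(h*800/o.shape[1]))));print(o.shape)
E
```

```text
blue [243 177  10  15 108] [247.5 184.1] [0.5786 0.1631 0.11  ] ((247.3018798828125, 184.0565948486328), (13.736054420471191, 7.966911792755127), 74.05460357666016)
blue [248 188  13  17  89] [255.2 198.4] [0.5526 0.1465 0.11  ] ((253.54998779296875, 196.64999389648438), (14.862704277038574, 12.016654968261719), 71.56504821777344)
blue [162 200  11  14 112] [166.6 206.9] [0.5275 0.3057 0.11  ] ((166.48825073242188, 206.94705200195312), (12.907363891601562, 9.00261402130127), 77.47119140625)
blue [175 210  12  16  92] [181.6 219.2] [0.5065 0.2759 0.11  ] ((179.92308044433594, 217.6154022216797), (14.120362281799316, 11.374736785888672), 78.69007110595703)
blue [491 210  10  13  96] [495.4 216. ] [ 0.5447 -0.2911  0.11  ] ((495.61767578125, 215.9705810546875), (12.369317054748535, 8.00367546081543), 75.96376037597656)
blue [410 225  10  14  98] [414.3 231.8] [ 0.5074 -0.1446  0.11  ] ((414.0500183105469, 231.64999389648438), (12.649109840393066, 7.905693531036377), 71.56504821777344)
blue [478 227  12   7  48] [482.9 230.4] [ 0.5169 -0.268   0.11  ] ((483.5, 230.0), (6.0, 11.0), 90.0)

[... 814 characters left out ...]
8.95144653320312), (77.7993392944336, 96.90794372558594), 74.81416320800781)
dark [ 391  187  107   94 3866] [446.6 229.8] [ 0.5304 -0.2238  0.022 ] ((447.4769592285156, 232.11639404296875), (79.82843780517578, 100.70207214355469), 78.83512115478516)
dark [157 206   8   9  48] [159.8 210.1] [0.5378 0.3483 0.022 ] ((159.6034393310547, 210.25863647460938), (8.356289863586426, 6.127945899963379), 68.19859313964844)
dark [499 212   7   8  44] [502.3 215.2] [ 0.5662 -0.335   0.022 ] ((502.0, 215.5), (7.0, 6.0), 90.0)
dark [   1  227   88   62 3135] [ 44.7 258. ] [0.4301 0.5596 0.022 ] ((43.829185485839844, 257.5533752441406), (39.1336784362793, 88.58768463134766), 72.6459732055664)
(480, 1040, 3)
```

View pics/crop0.png

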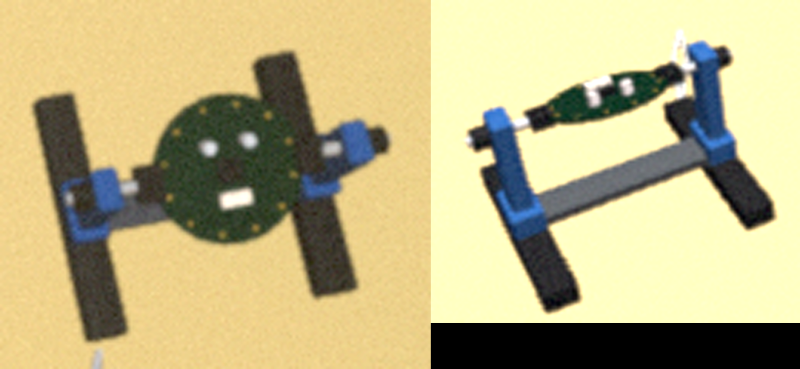

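The crop shows the stand's two blue post tops at about (414,232) and (495,216) in the top view, with the connector side up. Next I'll measure the stand pose and the board's tilt.

```bash
cat > tilt.py <<'E'
from h import *
def tilt(im,C,yaw,gmask=((40,60,10),(90,255,255)),roi=None):
    """rim contour rays in the scene view meet the 45 mm sphere about the board centre; plane fit holding the pivot line"""
    hsv=cv2.cvtColor(im,cv2.COLOR_BGR2HSV);m=cv2.inRange(hsv,*gmask)
    u,v=proj("scene",C).astype(int);w=np.zeros_like(m);w[v-32:v+32,u-32:u+32]=255;m&=w
    m=cv2.morphologyEx(m,cv2.MORPH_CLOSE,np.ones((3,3)))
    c=max(cv2.findContours(m,0,cv2.CHAIN_APPROX_NONE)[0],key=cv2.contourArea);c=cv2.convexHull(c)[:,0]
    X=np.array([np.cos(yaw),np.sin(yaw),0]);Y=np.array([-X[1],X[0],0]);out=[]
    for p in c:
        o,d=ray("scene",p);b=(C-o)@d;D2=.045**2-((C-o)@(C-o)-b*b)
        if D2<0: continue
        for s in(-1,1):
            q=o+d*(b+s*D2**.5)-C
            out.append((p[0],p[1],s,q@X,q@Y,q[2],np.degrees(np.arctan2(q[2],q@X))))
    return np.array(out),cv2.minAreaRect(c)
E
python3 - <<'E'
from tilt import *
a=onz("top",(414.3,231.8),.118);b=onz("top",(495.4,216),.118)
C=(a+b)/2;y=a-b;yaw=np.arctan2(-y[0],y[1]);print(a,b,C,np.linalg.norm(y),yaw)
for uv in((454,224.5),):print("board centre",onz("top",uv,.105))
C[2]=.105
X=np.array([np.cos(yaw),np.sin(yaw),0]);Y=np.array([-X[1],X[0],0])
for n in("scene","top"):print(n,proj(n,C),[proj(n,C+s*.075*Y+[0,0,.013]).round(1) for s in(1,-1)],[proj(n,C+s*.045*X).round(1) for s in(1,-1)])
t,r=tilt(cv2.imread("pics/scene0.png"),C,yaw);print(r);np.set_printoptions(suppress=True,precision=3);print(t[np.abs(t[:,4])<.03])
E
```

```text
[ 0.50597576 -0.14321721  0.118     ] [ 0.5429885  -0.28832785  0.118     ] [ 0.52448213 -0.21577253  0.118     ] 0.14975660304734306 0.249740624042026
board centre [ 0.52576227 -0.21729171  0.105     ]
scene [222.2452558  210.09346891] [array([253.1, 194.8]), array([186.7, 216.8])] [array([229.7, 220.8]), array([215.4, 200.2])]
top [453.16367549 225.14679972] [array([414.2, 231.8]), array([495.5, 216. ])] [array([447.1, 201.4]), array([459.4, 249.4])]
((220.35000610351562, 211.4499969482422), (11.401752471923828, 43.23895263671875), 74.74488067626953)
[[ 238.     204.      -1.       0.027    0.029    0.021   38.66 ]
 [ 237.     211.      -1.       0.038    0.021    0.013   18.571]
 [ 229.     215.      -1.       0.043    0.001    0.014   17.509]
 [ 229.     215.       1.      -0.021    0.018   -0.035 -121.319]
 [ 218.     218.      -1.       0.038   -0.021    0.012   17.319]
 [ 218.     218.       1.      -0.026   -0.007   -0.036 -125.461]
 [ 211.     219.       1.      -0.024   -0.023   -0.031 -127.482]
 [ 208.     210.       1.      -0.037   -0.022   -0.014 -159.634]
 [ 210.     209.      -1.       0.02    -0.029    0.027   53.709]
 [ 210.     209.       1.      -0.039   -0.017   -0.014 -159.705]
 [ 226.     204.      -1.       0.03     0.003    0.034   48.38 ]
 [ 226.     204.       1.      -0.038    0.02    -0.014 -159.262]]
```

```bash
cat > go.py <<'E'
from h import *
import sys
from scipy.spatial.transform import Rotation as Ro
C=np.array([.525,-.2165,0]);YAW=.25
X=np.array([np.cos(YAW),np.sin(YAW),0]);Y=np.array([-X[1],X[0],0])
def rel(p,yaw):
    s=manip.sense();R=Ro.from_euler("xyz",s["tcp_rot"]);T=Ro.from_euler("xyz",[np.pi,0,yaw])
    return np.r_[(R.inv()*T).as_rotvec(degrees=True),100*R.inv().apply(np.asarray(p)-s["ee_pos"])].round(2)
def stand():
    s=manip.sense();q=s["ee_pos"]-C
    return np.round([q@X*1e3,q@Y*1e3,q[2]*1e3],1),s["wrist_force"].round(2),s["clock"]
E
python3 -c "
from go import *
print(rel([.45,.25,.27],1.5)); print(rel(C-.036*X+[0,0,.2],.25))"
```

```text
[-8.000e-02  6.000e-02  7.253e+01 -3.268e+01 -2.268e+01 -7.650e+00]
[-3.0000e-02  1.2000e-01  1.4415e+02 -5.3850e+01 -6.5420e+01 -5.8000e-01]
```

```bash
python3 -m crank '[[[0,0,0,0,0,-7.6,-1],[0,0,0,0,0,-7.6,-1],[0,0,73,-33,-23,-7.6,-1],[0,0,73,-33,-23,-7.6,-1],[0,0,73,-33,-23,-7.6,-1],[0,0,73,-33,-23,-7.6,-1],[0,0,73,-33,-23,-7.6,-1],[0,0,73,-33,-23,-7.6,-1],[0,0,73,-33,-23,-7.6,-1],[0,0,73,-33,-23,-7.6,-1]]]' 20; python3 -c "
from go import *
print(manip.sense()['qpos'],stand(),rel(C-.036*X+[0,0,.22],.25))"
```

```text
clock: 1.35
ee_pos: [0.4529, 0.2435, 0.2693]
tcp_rot: [3.142, 0.002, 1.487]
wrist_force: [-0.9, 0.0, -0.1]
width: 0.0003
grip_force: 0.0
[-0.68466134  0.45000425  0.15407505  1.8030842  -0.08357797  0.89599663
 -0.57732412] (array([ 43.9, 463.6, 269.3]), array([-0.88,  0.04, -0.08]), 1.35) [ 7.000e-02  1.000e-01  7.086e+01 -4.641e+01  7.650e+00  5.020e+00]
```

```bash
python3 -m crank '[[[0,0,71,-46.4,7.65,0,-1],[0,0,71,-46.4,7.65,0,-1],[0,0,71,-46.4,7.65,0,-1],[0,0,71,-46.4,7.65,0,-1],[0,0,71,-46.4,7.65,0,-1],[0,0,71,-46.4,7.65,0,-1],[0,0,71,-46.4,7.65,0,-1],[0,0,71,-46.4,7.65,2,-1],[0,0,71,-46.4,7.65,5,-1],[0,0,71,-46.4,7.65,5,-1]]]'; python3 -c "
from go import *
print(manip.sense()['qpos'],stand(),rel(C-.036*X+[0,0,.16],.25))"
```

```text
clock: 2.6
ee_pos: [0.4904, -0.2195, 0.2175]
tcp_rot: [-3.137, 0.004, 0.256]
wrist_force: [0.3, 0.6, -0.3]
width: -0.0003
grip_force: 0.0
[ 0.0535577   0.58557497  0.46878266  1.81607183 -0.3472263   0.8285166
 -0.62031924] (array([-34.2,   5.7, 217.5]), array([ 0.33,  0.58, -0.3 ]), 2.6) [-0.28  0.23  0.34 -0.16  0.59  5.75]
```

```bash
python3 -m crank '[[[0,0,0,0,0.6,5,-1],[0,0,0,0,0.6,9,-1],[0,0,0,0,0.6,10.5,-1],[0,0,0,0,0.6,11.1,-1],[0,0,0,0,0.6,11.5,-1],[0,0,0,0,0.6,11.9,-1],[0,0,0,0.1,0.6,12.3,-1],[0,0,0,0.1,0.6,12.7,-1],[0,0,0,0.2,0.6,13.0,-1],[0,0,0,0.2,0.6,13.0,-1]]]'; python3 -c "
from go import *
print(stand())
cv2.imwrite('pics/s1.png',cv2.resize(cams.snapshot('scene')[150:310,120:360,::-1],None,fx=3,fy=3))"
```

```text
clock: 3.85
ee_pos: [0.4949, -0.2274, 0.0895]
tcp_rot: [-3.141, 0.0, 0.253]
wrist_force: [-0.0, 0.5, 0.6]
width: 0.0002
grip_force: 0.0
(array([-31.8,  -3.1,  89.5]), array([-0.01,  0.47,  0.57]), 3.85)
```

View pics/s1.png

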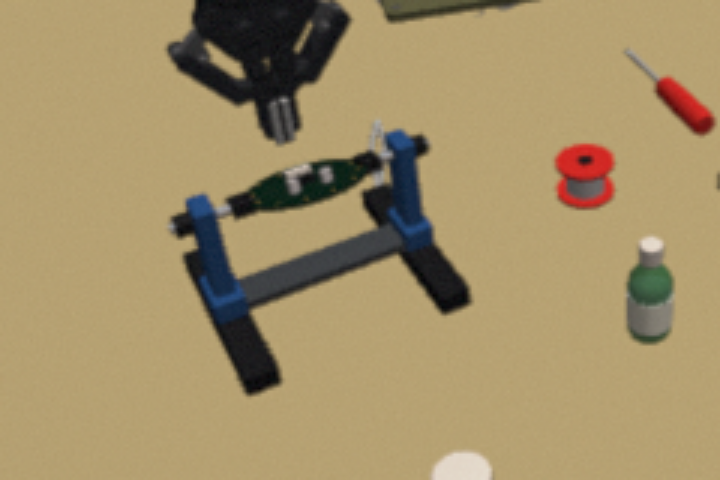

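The fingertips show at about (214,197) in full-image pixels, just behind the far rim of the board, which is still at about 19°. I'll compare that with the projected TCP.

```bash
python3 -c "
from go import *
from tilt import tilt
print(proj('scene',manip.sense()['ee_pos']))
im=cams.snapshot('scene')[:,:,::-1].copy()
c=C+[0,0,.105]
for th in (10,20,30,40,50):
  a=np.radians(th); print(th,[proj('scene',c+r*np.cos(a)*X+[0,0,r*np.sin(a)]).round(1) for r in(.045,-.045)])
np.set_printoptions(suppress=True,precision=3)
t,r=tilt(im,c,YAW);print(r);print(t[np.abs(t[:,4])<.03])
t=cams.snapshot('top')[:,:,::-1]
cv2.imwrite('pics/t1.png',cv2.resize(t[140:300,360:560],None,fx=4,fy=3.5))"
```

```text
[216.74766098 209.10268727]
10 [array([228.7, 217.9]), array([215.7, 203.3])]
20 [array([227.8, 214.6]), array([216.6, 206.4])]
30 [array([226.7, 211.1]), array([217.6, 209.6])]
40 [array([225.5, 207.5]), array([218.7, 212.8])]
50 [array([224.2, 204.1]), array([219.9, 215.9])]
((221.91995239257812, 211.2437744140625), (11.394104957580566, 41.460227966308594), 72.6459732055664)
[[ 237.     211.      -1.       0.037    0.022    0.013   18.634]
 [ 229.     215.      -1.       0.043    0.002    0.014   17.758]
 [ 229.     215.       1.      -0.021    0.019   -0.035 -121.424]
 [ 217.     218.      -1.       0.037   -0.022    0.012   18.372]
 [ 217.     218.       1.      -0.026   -0.008   -0.036 -126.654]
 [ 210.     219.       1.      -0.024   -0.024   -0.03  -128.588]
 [ 208.     210.       1.      -0.037   -0.022   -0.014 -159.728]
 [ 210.     209.      -1.       0.021   -0.029    0.028   53.721]
 [ 210.     209.       1.      -0.039   -0.016   -0.014 -159.847]
 [ 226.     204.      -1.       0.03     0.004    0.034   48.641]
 [ 226.     204.       1.      -0.037    0.021   -0.014 -159.671]]
```

View pics/t1.png

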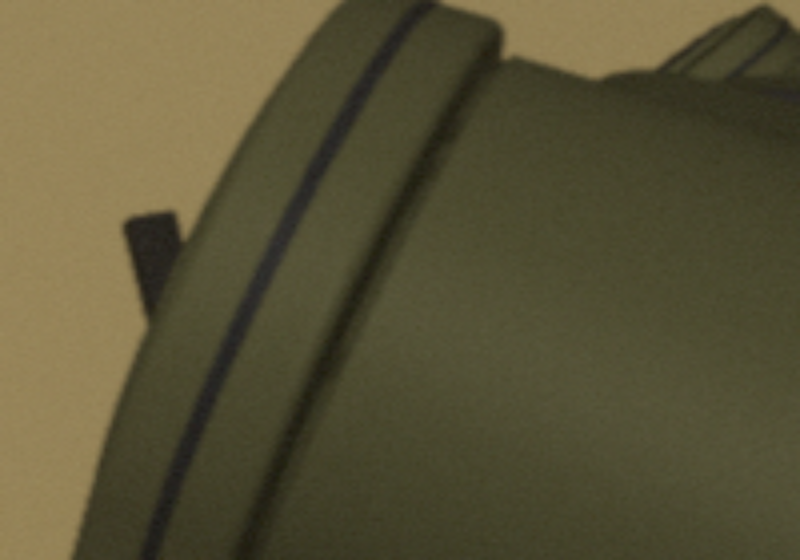

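The arm hides the board in the top view. In the scene view the tip looks higher than the reported TCP, so I'll check this against the start picture and the wrist camera.

```bash
python3 -c "
from go import *
print(proj('scene',[.2291,.5807,.193]),proj('scene',[.2291,.5807,.206]))
p=manip.sense()['ee_pos'];print(p)
for dz in (0,.01,.02,.03): print(dz,proj('scene',p+[0,0,dz]))
print(cams.camera_model('wrist'))
a=cams.snapshot('wrist')[:,:,::-1];b=cv2.imread('pics/scene0.png')[0:120,400:540]
b=cv2.resize(b,(466,400));cv2.imwrite('pics/w1.png',cv2.resize(np.hstack([a,b]),(800,290)))"
```

```text
[456.72326606  90.88759871] [457.55770192  86.9480634 ]
[ 0.49501436 -0.22762247  0.08981819]
0 [216.70049036 209.07211205]
0.01 [215.96547681 205.53464554]
0.02 [215.22024368 201.94799426]
0.03 [214.46457632 198.31112523]
{'camera_matrix': array([[353.66576268,   0.        , 317.26824163],
       [  0.        , 353.66576268, 201.07509645],
       [  0.        ,   0.        ,   1.        ]]), 'T_tool_cam': array([[ 5.30670799e-05, -9.44439112e-01, -3.28686418e-01,
         8.51994114e-02],
       [ 9.99999789e-01, -1.62849747e-04,  6.29380247e-04,
         9.57273775e-04],
       [-6.47937821e-04, -3.28686382e-01,  9.44438904e-01,
        -1.79191411e-01],
       [ 0.00000000e+00,  0.00000000e+00,  0.00000000e+00,
         1.00000000e+00]])}
```

View pics/w1.png

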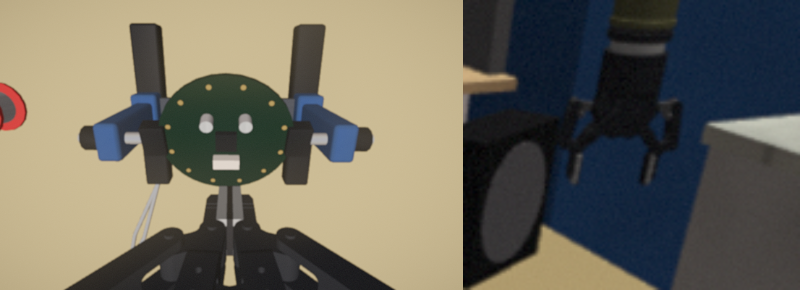

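The wrist view shows the fingertips just off the near rim at display (230,190), about 20–30 mm short of where the TCP should project. I'll measure the true tip position numerically.

```bash
python3 -c "
from go import *
im=cams.snapshot('scene').astype(int)
for u in(210,213,215,217,219): print(u,[tuple(im[v,u]) for v in range(188,212,2)])
w=cams.snapshot('wrist').astype(int)
for v in range(236,310,4): print(v,[int(w[v,u].sum()//3) for u in range(290,346,4)])
T=cams.camera_model('wrist')
Tc=np.linalg.inv(T['T_tool_cam']);K=T['camera_matrix']
for d in(0,.01,.02,.03,.04): q=K@(Tc@[0,0,-d,1])[:3];print(d,q[:2]/q[2])
"
```

```text
210 [(np.int64(69), np.int64(66), np.int64(66)), (np.int64(52), np.int64(50), np.int64(51)), (np.int64(41), np.int64(38), np.int64(40)), (np.int64(27), np.int64(26), np.int64(24)), (np.int64(102), np.int64(92), np.int64(70)), (np.int64(185), np.int64(164), np.int64(118)), (np.int64(182), np.int64(161), np.int64(114)), (np.int64(183), np.int64(162), np.int64(114)), (np.int64(182), np.int64(162), np.int64(113)), (np.int64(184), np.int64(162), np.int64(115)), (np.int64(91), np.int64(89), np.int64(63)), (np.int64(13), np.int64(34), np.int64(26))]
213 [(np.int64(49), np.int64(49), np.int64(47)), (np.int64(64), np.int64(63), np.int64(62)), (np.int64(80), np.int64(77), np.int64(77)), (np.int64(83), np.int64(81), np.int64(79)), (np.int64(89), np.int64(87), np.int64(87)), (np.int64(143), np.int64(128), np.int64(95)), (np.int64(184), np.int64(163), np.int64(116)), (np.int64(183), np.int64(163), np.int64(115)), (np.int64(183), np.int64(161), np.int64(113)), (np.int64(169), np.int64(150), np.int64(107)), (np.int64(59), np.int64(62), np.int64(33)), (np.int64(8), np.int64(34), np.int64(22))]
215 [
[... 2378 characters left out ...]
 53]
280 [63, 67, 63, 112, 112, 112, 65, 46, 103, 111, 114, 100, 59, 63]
284 [53, 53, 52, 112, 113, 114, 61, 50, 98, 111, 111, 101, 48, 49]
288 [55, 54, 55, 113, 112, 112, 60, 44, 99, 110, 111, 106, 48, 49]
292 [49, 50, 56, 113, 111, 113, 59, 43, 92, 111, 111, 112, 45, 49]
296 [48, 50, 64, 111, 112, 111, 53, 45, 88, 111, 109, 112, 47, 48]
300 [50, 46, 74, 111, 109, 112, 50, 45, 88, 111, 110, 110, 44, 51]
304 [48, 46, 48, 101, 179, 196, 93, 69, 163, 196, 156, 70, 43, 46]
308 [49, 48, 50, 45, 43, 164, 93, 68, 162, 100, 40, 44, 44, 48]
0 [315.33549769 239.74831136]
0.01 [315.25050012 247.88326106]
0.02 [315.15650057 256.87977202]
0.03 [315.051989   266.88236749]
0.04 [314.93509763 278.06980943]
```

Both views agree: the true tip is about 30 mm behind the TCP, so it is now at z ≈ 0.12, above the rim. I'll keep descending and watch the force.

```bash
python3 -m crank '[[[0,0,0,0,0,1,-1],[0,0,0,0,0,1.6,-1],[0,0,0,0,0,2.0,-1],[0,0,0,0,0,2.3,-1],[0,0,0,0,0,2.6,-1],[0,0,0,0,0,2.6,-1]]]'
cat > look.py <<'E'
from go import *
from tilt import tilt
print(stand())
np.set_printoptions(suppress=True,precision=3)
t,r=tilt(cams.snapshot('scene')[:,:,::-1].copy(),C+[0,0,.105],YAW);print(r);print(t[np.abs(t[:,4])<.025])
E
python3 look.py
```

```text
clock: 4.9
ee_pos: [0.4948, -0.2275, 0.0636]
tcp_rot: [-3.141, 0.0, 0.252]
wrist_force: [-0.8, -0.1, 0.7]
width: -0.0002
grip_force: 0.3
(array([-32. ,  -3.2,  63.6]), array([-0.83, -0.08,  0.7 ]), 4.9)
((222.25469970703125, 211.14149475097656), (8.37899398803711, 39.422481536865234), 74.05460357666016)
[[ 230.     213.      -1.       0.041    0.005    0.017   22.047]
 [ 230.     213.       1.      -0.023    0.023   -0.031 -126.016]
 [ 224.     215.      -1.       0.041   -0.008    0.017   22.125]
 [ 224.     215.       1.      -0.027    0.009   -0.035 -128.273]
 [ 216.     217.      -1.       0.036   -0.023    0.014   22.135]
 [ 216.     217.       1.      -0.029   -0.009   -0.033 -130.49 ]
 [ 211.     210.       1.      -0.039   -0.015   -0.018 -155.644]
 [ 232.     204.      -1.       0.03     0.016    0.029   43.973]]
```

```bash
python3 -m crank '[[[0,0,0,0,0,0.3,-1],[0,0,0,0,0,0.6,-1],[0,0,0,0,0,0.9,-1],[0,0,0,0,0,1.2,-1],[0,0,0,0,0,1.2,-1]]]';python3 look.py
```

```text
clock: 5.58
ee_pos: [0.4951, -0.2274, 0.0515]
tcp_rot: [-3.141, -0.0, 0.253]
wrist_force: [-0.8, -0.3, 0.3]
width: 0.0002
grip_force: 0.0
(array([-31.7,  -3.2,  51.5]), array([-0.79, -0.25,  0.33]), 5.575)
((222.90000915527344, 209.70001220703125), (1.2649108171463013, 6.324554920196533), 71.56504821777344)
[[ 226.     209.      -1.       0.036   -0.       0.026   35.86 ]
 [ 226.     209.       1.      -0.033    0.018   -0.024 -143.655]
 [ 224.     210.      -1.       0.037   -0.005    0.026   35.044]
 [ 224.     210.       1.      -0.034    0.013   -0.026 -142.72 ]
 [ 221.     211.      -1.       0.036   -0.011    0.025   35.061]
 [ 221.     211.       1.      -0.036    0.006   -0.027 -142.808]
 [ 220.     211.      -1.       0.035   -0.013    0.025   35.935]
 [ 220.     211.       1.      -0.036    0.004   -0.026 -143.765]
 [ 221.     210.      -1.       0.035   -0.01     0.027   37.641]
 [ 221.     210.       1.      -0.037    0.007   -0.025 -145.636]
 [ 223.     209.      -1.       0.035   -0.006    0.028   38.434]
 [ 223.     209.       1.      -0.036    0.012   -0.024 -146.617]]
```

```bash
python3 -m crank '[[[0,0,0,0,0,0.3,-1],[0,0,0,0,0,0.6,-1],[0,0,0,0,0,0.6,-1],[0,0,0,-0.3,0,-3,-1],[0,0,0,-0.3,0,-8,-1],[0,0,0,-0.3,0,-13,-1],[0,0,0,3,0,-13,-1],[0,0,0,8,0,-13,-1],[0,0,0,8.5,0,-13,-1],[0,0,0,8.5,0,-13,-1]]]';python3 look.py
python3 - <<'E'
from go import *
t=cams.snapshot('scene')[170:270,165:285,::-1];w=cams.snapshot('wrist')[:,:,::-1]
cv2.imwrite('pics/s2.png',np.hstack([cv2.resize(t,(400,333)),cv2.resize(w,(400,333))]))
E
```

```text
clock: 6.88
ee_pos: [0.5766, -0.2062, 0.1812]
tcp_rot: [-3.141, 0.001, 0.253]
wrist_force: [0.2, -0.1, 0.1]
width: 0.0001
grip_force: 0.0
(array([ 52.6,  -2.8, 181.2]), array([ 0.19, -0.07,  0.07]), 6.875)
((221.6500244140625, 209.9500274658203), (5.375871658325195, 39.21223831176758), 71.56504821777344)
[[ 227.     211.      -1.       0.039    0.001    0.022   29.948]
 [ 227.     211.       1.      -0.03     0.018   -0.028 -136.449]
 [ 212.     216.       1.      -0.03    -0.017   -0.028 -136.912]
 [ 219.     208.      -1.       0.031   -0.012    0.03    44.681]
 [ 219.     208.       1.      -0.04     0.004   -0.02  -153.162]
 [ 225.     206.      -1.       0.032    0.       0.031   44.305]
 [ 225.     206.       1.      -0.037    0.018   -0.018 -153.893]
 [ 233.     204.      -1.       0.03     0.018    0.028   43.209]]
```

View pics/s2.png

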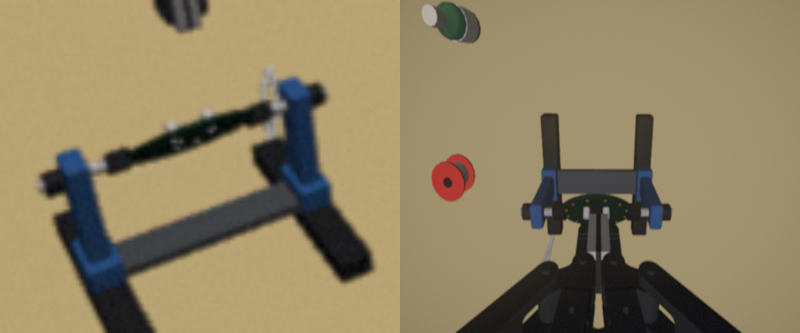

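The board holds at about 44° with its +x edge raised. Next I'll go down behind that edge and push toward −x.

```bash
python3 -m crank '[[[0,0,0,0.5,-0.3,2,-1],[0,0,0,0.5,-0.3,6,-1],[0,0,0,0.5,-0.3,8.6,-1],[0,0,0,0,-0.3,8.6,-1],[0,0,0,-0.5,-0.3,8.6,-1],[0,0,0,-1.0,-0.3,8.6,-1],[0,0,0,-1.5,-0.3,8.6,-1],[0,0,0,-2,-0.3,8.6,-1],[0,0,0,-2.4,-0.3,8.4,-1],[0,0,0,-2.4,-0.3,8.4,-1]]]';python3 look.py
```

```text
clock: 8.28
ee_pos: [0.5617, -0.2085, 0.1021]
tcp_rot: [3.137, -0.015, 0.255]
wrist_force: [8.0, 4.8, 13.9]
width: -0.0002
grip_force: 8.2
(array([ 37.5,  -1.3, 102.1]), array([ 7.99,  4.81, 13.89]), 8.275)
((221.9931640625, 209.81509399414062), (11.821155548095703, 39.20878601074219), 69.44395446777344)
[[ 236.     209.      -1.       0.036    0.021    0.017   25.932]
 [ 233.     211.      -1.       0.039    0.013    0.018   24.129]
 [ 225.     215.      -1.       0.042   -0.006    0.016   21.315]
 [ 225.     215.       1.      -0.026    0.011   -0.035 -127.076]
 [ 217.     218.      -1.       0.037   -0.022    0.012   18.372]
 [ 217.     218.       1.      -0.026   -0.008   -0.036 -126.654]
 [ 214.     219.       1.      -0.025   -0.015   -0.034 -125.971]
 [ 207.     211.       1.      -0.035   -0.025   -0.014 -158.225]
 [ 213.     207.      -1.       0.023   -0.022    0.032   54.633]
 [ 213.     207.       1.      -0.042   -0.008   -0.014 -161.98 ]
 [ 218.     205.      -1.       0.026   -0.012    0.035   53.616]
 [ 218.     205.       1.      -0.043    0.004   -0.013 -162.764]
 [ 232.     201.      -1.       0.025    0.019    0.033   52.883]]
```

The force is high, so I'll back off the way I came.

```bash
python3 -m crank '[[[0,0,0,0.5,0,-0.3,-1],[0,0,0,1.0,0,-0.6,-1],[0,0,0,2.0,0,-1,-1],[0,0,0,2.0,0,-1,-1]]]';python3 look.py
python3 - <<'E'
from go import *
t=cams.snapshot('scene')[130:270,145:305,::-1]
cv2.imwrite('pics/s3.png',cv2.resize(t,None,fx=4,fy=4))
E
```

```text
clock: 8.82
ee_pos: [0.5734, -0.2041, 0.1077]
tcp_rot: [3.141, -0.0, 0.254]
wrist_force: [-0.2, 0.1, -0.2]
width: -0.0001
grip_force: 0.0
(array([4.990e+01, 1.000e-01, 1.077e+02]), array([-0.19,  0.12, -0.22]), 8.825)
((221.95001220703125, 209.85000610351562), (12.332883834838867, 39.21224594116211), 71.56504821777344)
[[ 237.     208.      -1.       0.034    0.024    0.018   27.457]
 [ 233.     211.      -1.       0.039    0.013    0.018   24.129]
 [ 223.     216.      -1.       0.041   -0.01     0.015   20.201]
 [ 223.     216.       1.      -0.027    0.006   -0.036 -126.532]
 [ 214.     219.       1.      -0.025   -0.015   -0.034 -125.971]
 [ 207.     211.       1.      -0.035   -0.025   -0.014 -158.225]
 [ 213.     207.      -1.       0.023   -0.022    0.032   54.633]
 [ 213.     207.       1.      -0.042   -0.008   -0.014 -161.98 ]
 [ 217.     205.      -1.       0.025   -0.014    0.035   54.78 ]
 [ 217.     205.       1.      -0.043    0.002   -0.013 -163.677]]
```

View pics/s3.png

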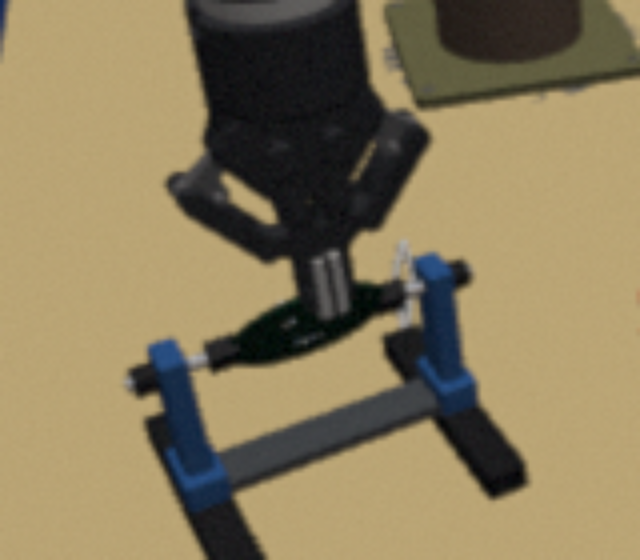

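Run:
```python
from go import *
def st(p): q=p-C;return np.round([q@X*1e3,q@Y*1e3,q[2]*1e3],1)
for uv,tcp in(((214,197.2),(.49501,-.22762,.0898)),((227.5,209.7),(.5734,-.2041,.1077)),((165+190/3.333,170+27/3.333),(.5766,-.2062,.1812))):
    print("tcp",st(np.array(tcp)),proj("scene",tcp),"tip ray:")
    o,d=ray("scene",uv)
    for z in(.09,.11,.12,.13,.14,.15,.18,.2,.21): print(st(o+d*(z-o[2])/d[2]),end=" ")
    print()
T=cams.camera_model('wrist')
Tc=np.linalg.inv(T['T_tool_cam']);K=T['camera_matrix']
w=cams.snapshot('wrist').astype(int)
for v in range(200,310,6): print(v,[int(w[v,u].sum()//3) for u in range(286,350,4)])
for x in(-.011,0,.011): print(x,[ (lambda q:q[1]/q[2])(K@(Tc@[x,0,-d,1])[:3]).round(0) for d in(0,.01,.02,.03,.04,.06)])
```

```text
tcp [-31.8  -3.4  89.8] [216.7027552  209.07721591] tip ray:
[-81.2   7.3  90. ] [-51.3   0.5 110. ] [-36.3  -2.8 120. ] [-21.4  -6.2 130. ] [ -6.4  -9.6 140. ] [  8.5 -13.  150. ] [ 53.4 -23.1 180. ] [ 83.3 -29.9 200. ] [ 98.2 -33.2 210. ] 
tcp [ 50.    0.  107.7] [230.05080154 221.22903029] tip ray:
[-15.8  16.4  90. ] [ 11.4   9.3 110. ] [ 25.    5.7 120. ] [ 38.7   2.2 130. ] [ 52.3  -1.4 140. ] [ 65.9  -5.  150. ] [106.8 -15.6 180. ] [134.1 -22.8 200. ] [147.7 -26.3 210. ] 
tcp [ 52.5  -2.8 181.2] [223.75203208 193.31808316] tip ray:
[-154.4   53.7   90. ] [-121.5   45.1  110. ] [-105.1   40.8  120. ] [-88.6  36.4 130. ] [-72.2  32.1 140. ] [-55.8  27.8 150. ] [ -6.5  14.8 180. ] [ 26.4   6.2 200. ] [ 42.9   1.9 210. ] 
200 [148, 150, 148, 147, 150, 147, 148, 148, 148, 149, 147, 148, 149, 148, 149, 149]
206 [148, 149, 147, 149, 148, 148, 148, 149, 147, 148, 148, 149, 147, 150, 148, 148]
212 [148, 148, 148, 147, 148, 148, 148, 148, 148, 149, 148, 148, 148, 148, 148, 147]
218 [148, 147, 149, 149, 146, 149, 147, 149, 150, 148, 147, 146, 147, 146, 148, 148]
224 [147, 148, 148, 148, 
[... 707 characters left out ...]
 33, 33, 85, 84, 83, 42, 26, 72, 85, 87, 75, 34, 33, 31]
290 [29, 33, 31, 36, 86, 85, 84, 41, 28, 71, 83, 84, 83, 30, 31, 30]
296 [29, 31, 34, 44, 87, 85, 86, 38, 26, 64, 82, 85, 84, 27, 28, 31]
302 [31, 31, 26, 47, 111, 132, 133, 54, 39, 105, 133, 129, 90, 34, 28, 26]
308 [30, 33, 31, 27, 29, 23, 131, 70, 47, 129, 74, 27, 28, 29, 31, 27]
-0.011 [np.float64(257.0), np.float64(266.0), np.float64(276.0), np.float64(287.0), np.float64(299.0), np.float64(328.0)]
0 [np.float64(240.0), np.float64(248.0), np.float64(257.0), np.float64(267.0), np.float64(278.0), np.float64(305.0)]
0.011 [np.float64(221.0), np.float64(229.0), np.float64(237.0), np.float64(246.0), np.float64(256.0), np.float64(281.0)]
```

The scene view shows the bare side now facing the camera, board near 57°, posts unmoved at (253,195) and (186,217). The rim had stuck to the finger, and the force pointed along the board. So from here I'll follow the arc instead of pushing straight.

```bash
python3 -m crank '[[[0,0,0,-0.5,0,0.6,-1],[0,0,0,-1.0,0,0.6,-1],[0,0,0,-1.2,0,0.55,-1],[0,0,0,-1.5,0,0.4,-1],[0,0,0,-1.8,0,0.25,-1],[0,0,0,-1.8,0,0.25,-1]]]';python3 look.py
```

```text
clock: 9.72
ee_pos: [0.5552, -0.2089, 0.1057]
tcp_rot: [3.142, -0.001, 0.252]
wrist_force: [0.5, 1.5, 4.1]
width: 0.0002
grip_force: 1.4
(array([ 3.120e+01, -1.000e-01,  1.057e+02]), array([0.48, 1.52, 4.07]), 9.725)
((221.50003051757812, 210.00003051757812), (18.335756301879883, 40.24921798706055), 63.43495178222656)
[[ 233.     214.      -1.       0.042    0.011    0.012   16.041]
 [ 230.     216.      -1.       0.044    0.004    0.011   14.038]
 [ 230.     216.       1.      -0.018    0.02    -0.036 -116.561]
 [ 222.     220.      -1.       0.042   -0.014    0.007    9.267]
 [ 222.     220.       1.      -0.02     0.001   -0.041 -115.772]
 [ 214.     222.       1.      -0.018   -0.018   -0.037 -115.745]
 [ 208.     207.       1.      -0.04    -0.02    -0.008 -169.022]
 [ 211.     205.      -1.       0.017   -0.024    0.034   63.962]
 [ 211.     205.       1.      -0.043   -0.012   -0.007 -170.436]
 [ 217.     202.      -1.       0.02    -0.011    0.039   63.005]
 [ 217.     202.       1.      -0.045    0.003   -0.006 -172.832]
 [ 231.     199.      -1.       0.021    0.018    0.036   59.888]]
```

```bash
python3 -m crank '[[[0,0,0,-0.35,0,-0.2,-1],[0,0,0,-0.75,0,-0.4,-1],[0,0,0,-1.1,0,-0.5,-1],[0,0,0,-1.5,0,-0.6,-1],[0,0,0,-1.9,0,-0.65,-1],[0,0,0,-1.9,0,-0.65,-1]]]';python3 look.py
```

```text
clock: 10.52
ee_pos: [0.5361, -0.2139, 0.1118]
tcp_rot: [-3.141, 0.001, 0.252]
wrist_force: [0.3, 0.0, 0.6]
width: 0.0005
grip_force: 0.3
(array([ 11.4,  -0.2, 111.8]), array([0.33, 0.01, 0.63]), 10.525)
((220.75001525878906, 210.25), (31.11269760131836, 38.890869140625), 45.0)
[[230.    194.     -1.      0.006   0.022   0.039  81.148]
 [238.    214.     -1.      0.039   0.023   0.005   7.467]
 [236.    217.     -1.      0.042   0.016   0.002   2.427]
 [230.    223.     -1.      0.045   0.001  -0.006  -7.63 ]
 [230.    223.      1.     -0.002   0.013  -0.043 -92.983]
 [226.    225.     -1.      0.043  -0.008  -0.008 -10.828]
 [226.    225.      1.     -0.003   0.003  -0.045 -93.214]
 [223.    226.     -1.      0.042  -0.014  -0.01  -13.034]
 [223.    226.      1.     -0.003  -0.004  -0.045 -93.456]
 [219.    227.     -1.      0.037  -0.022  -0.012 -17.434]
 [219.    227.      1.     -0.002  -0.013  -0.043 -92.593]
 [206.    203.      1.     -0.039  -0.022   0.005 172.668]
 [211.    198.     -1.      0.002  -0.018   0.041  86.882]
 [211.    198.      1.     -0.043  -0.008   0.011 165.516]
 [215.    195.     -1.      0.001  -0.008   0.044  89.273]
 [215.    195.      1.     -0.042   0.002   0.016 159.055]
 [226.    194.     -1.      0.007   0.014   0.042  80.802]
 [226.    194.      1.     -0.035   0.025   0.014 157.528]]
```

```bash
python3 -m crank '[[[0,0,0,-0.4,0,0.05,-1],[0,0,0,-0.8,0,0.1,-1],[0,0,0,-1.35,0,0.35,-1],[0,0,0,-1.95,0,0.6,-1],[0,0,0,-2.5,0,0.95,-1],[0,0,0,-2.95,0,1.35,-1],[0,0,0,-2.95,0,1.35,-1]]]';python3 look.py
```

```text
clock: 11.45
ee_pos: [0.5072, -0.2209, 0.0976]
tcp_rot: [-3.14, 0.001, 0.252]
wrist_force: [-1.1, 0.1, 0.6]
width: -0.0003
grip_force: 0.0
(array([-18.3,   0.2,  97.6]), array([-1.12,  0.09,  0.63]), 11.45)
((221.4499969482422, 210.85000610351562), (38.57978439331055, 38.263553619384766), 71.56504821777344)
[[224.    192.     -1.     -0.001   0.012   0.043  91.964]
 [224.    192.      1.     -0.033   0.021   0.022 146.227]
 [228.    193.     -1.      0.003   0.019   0.041  85.945]
 [231.    194.     -1.      0.005   0.025   0.037  82.053]
 [235.    225.     -1.      0.038   0.012  -0.021 -29.789]
 [235.    225.      1.      0.018   0.018  -0.037 -63.909]
 [232.    227.     -1.      0.038   0.005  -0.023 -31.611]
 [232.    227.      1.      0.018   0.01   -0.04  -66.311]
 [228.    229.     -1.      0.036  -0.004  -0.026 -35.904]
 [228.    229.      1.      0.018   0.001  -0.041 -66.553]
 [223.    230.     -1.      0.034  -0.014  -0.026 -37.939]
 [223.    230.      1.      0.015  -0.01   -0.041 -69.567]
 [219.    230.     -1.      0.03   -0.022  -0.025 -39.731]
 [219.    230.      1.      0.013  -0.018  -0.039 -71.915]
 [215.    229.      1.      0.008  -0.025  -0.037 -77.901]
 [206.    198.      1.     -0.034  -0.021   0.021 148.232]
 [207.    197.     -1.     -0.013  -0.023   0.037 108.823]
 [207.    197.      1.     -0.035  -0.018   0.022 147.381]
 [211.    194.     -1.     -0.012  -0.013   0.041 106.631]
 [211.    194.      1.     -0.036  -0.008   0.026 144.473]
 [223.    192.     -1.     -0.002   0.01    0.044  92.476]
 [223.    192.      1.     -0.034   0.019   0.022 146.904]]
```

```bash
python3 -m crank '[[[0,0,0,-0.4,0,0.4,-1],[0,0,0,-0.7,0,0.8,-1],[0,0,0,-0.8,0,1.1,-1],[0,0,0,-0.9,0,1.5,-1],[0,0,0,-0.9,0,1.8,-1],[0,0,0,-0.9,0,1.8,-1]]]';python3 look.py
```

```text
clock: 12.25
ee_pos: [0.4994, -0.2233, 0.0799]
tcp_rot: [-3.141, 0.0, 0.252]
wrist_force: [-0.1, 0.0, -0.9]
width: -0.0
grip_force: 0.0
(array([-26.5,  -0.2,  79.9]), array([-0.11,  0.04, -0.93]), 12.25)
((222.11767578125, 211.47061157226562), (30.074417114257812, 40.74597930908203), 75.96376037597656)
[[227.    196.     -1.      0.013   0.013   0.041  72.161]
 [231.    197.     -1.      0.015   0.021   0.037  67.25 ]
 [235.    222.     -1.      0.042   0.012  -0.01  -13.324]
 [235.    222.      1.      0.006   0.022  -0.039 -80.955]
 [229.    225.     -1.      0.044  -0.002  -0.011 -14.126]
 [229.    225.      1.      0.002   0.009  -0.044 -87.27 ]
 [226.    226.     -1.      0.043  -0.008  -0.011 -15.055]
 [226.    226.      1.      0.001   0.002  -0.045 -89.035]
 [214.    226.      1.     -0.006  -0.023  -0.038 -98.454]
 [208.    200.     -1.      0.001  -0.025   0.038  88.859]
 [208.    200.      1.     -0.041  -0.016   0.01  166.713]
 [210.    199.     -1.      0.003  -0.021   0.04   85.969]
 [210.    199.      1.     -0.043  -0.011   0.009 167.499]
 [222.    196.     -1.      0.011   0.003   0.043  75.652]
 [222.    196.      1.     -0.041   0.016   0.008 168.55 ]]
```

```bash
python3 -m crank '[[[0,0,0,-0.1,0,0.3,-1],[0,0,0,-0.15,0,0.5,-1],[0,0,0,-0.15,0,0.7,-1],[0,0,0,-0.15,0,0.7,-1]]]';python3 look.py
```

```text
clock: 12.8
ee_pos: [0.498, -0.2236, 0.0731]
tcp_rot: [-3.141, 0.0, 0.253]
wrist_force: [-0.1, -0.4, -0.1]
width: -0.0001
grip_force: 0.0
(array([-27.9,  -0.2,  73.1]), array([-0.11, -0.36, -0.08]), 12.8)
((222.0384521484375, 211.30770874023438), (25.17156219482422, 41.309425354003906), 74.74488067626953)
[[ 227.     198.      -1.       0.018    0.011    0.04    65.164]
 [ 232.     199.      -1.       0.02     0.021    0.034   59.551]
 [ 234.     220.      -1.       0.044    0.01    -0.003   -3.511]
 [ 234.     220.       1.      -0.002    0.023   -0.039  -92.979]
 [ 230.     222.      -1.       0.045    0.001   -0.003   -4.084]
 [ 230.     222.       1.      -0.005    0.014   -0.042  -96.691]
 [ 227.     223.      -1.       0.045   -0.006   -0.003   -4.228]
 [ 227.     223.       1.      -0.007    0.007   -0.044  -99.048]
 [ 223.     224.      -1.       0.043   -0.014   -0.004   -4.895]
 [ 223.     224.       1.      -0.009   -0.002   -0.044 -101.298]
 [ 213.     224.       1.      -0.012   -0.023   -0.037 -108.007]
 [ 206.     204.       1.      -0.039   -0.023    0.002  176.395]
 [ 212.     201.      -1.       0.011   -0.019    0.039   74.168]
 [ 212.     201.       1.      -0.044   -0.007    0.001  178.223]
 [ 223.     198.      -1.       0.017    0.003    0.042   68.118]
 [ 223.     198.       1.      -0.041    0.018    0.002  177.12 ]]
```

```bash
python3 -m crank '[[[0,0,0,0,0,-1,-1],[0,0,0,0,0,-5,-1],[0,0,0,0,0,-11,-1],[0,0,0,-3,0,-16,-1],[0,0,0,-6,-5,-18,-1],[0,0,0,-6,-11,-18,-1],[0,0,0,-6,-17,-18,-1],[0,0,0,-6,-23,-18,-1],[0,0,0,-6,-23,-18,-1]]]';python3 look.py
python3 - <<'E'
from go import *
t=cams.snapshot('scene')[:,:,::-1];w=cams.snapshot('top')[:,:,::-1]
cv2.imwrite('pics/end_t.png',w)
cv2.imwrite('pics/end.png',np.vstack([cv2.resize(t[150:290,120:370],(540,300)),cv2.resize(w[100:370,140:626],(540,300))]))
E
```

```text
clock: 13.98
ee_pos: [0.3809, -0.011, 0.2534]
tcp_rot: [-3.139, 0.001, 0.263]
wrist_force: [-0.1, -0.3, 0.2]
width: 0.0004
grip_force: 0.0
(array([-88.8, 234.8, 253.4]), array([-0.13, -0.31,  0.19]), 13.975)
((222.44119262695312, 210.76470947265625), (25.951313018798828, 40.26091003417969), 75.96376037597656)
[[ 227.     198.      -1.       0.018    0.011    0.04    65.164]
 [ 232.     199.      -1.       0.02     0.021    0.034   59.551]
 [ 234.     220.      -1.       0.044    0.01    -0.003   -3.511]
 [ 234.     220.       1.      -0.002    0.023   -0.039  -92.979]
 [ 230.     222.      -1.       0.045    0.001   -0.003   -4.084]
 [ 230.     222.       1.      -0.005    0.014   -0.042  -96.691]
 [ 227.     223.      -1.       0.045   -0.006   -0.003   -4.228]
 [ 227.     223.       1.      -0.007    0.007   -0.044  -99.048]
 [ 223.     224.      -1.       0.043   -0.014   -0.004   -4.895]
 [ 223.     224.       1.      -0.009   -0.002   -0.044 -101.298]
 [ 213.     224.       1.      -0.012   -0.023   -0.037 -108.007]
 [ 206.     204.       1.      -0.039   -0.023    0.002  176.395]
 [ 211.     201.      -1.       0.009   -0.021    0.039   76.388]
 [ 211.     201.       1.      -0.044   -0.009    0.003  176.684]
 [ 216.     199.      -1.       0.013   -0.011    0.042   73.266]
 [ 216.     199.       1.      -0.045    0.003    0.003  176.222]
 [ 222.     198.      -1.       0.016    0.001    0.042   69.036]
 [ 222.     198.       1.      -0.042    0.016    0.002  176.766]]
```

View pics/end.png

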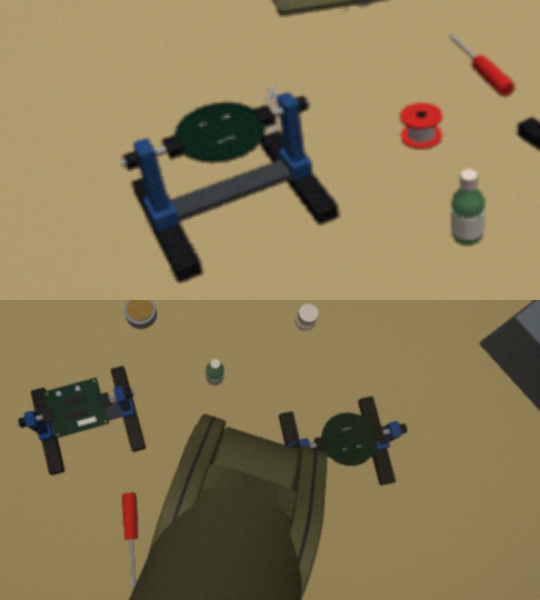

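The solder side is up, with the board at about (222,211) in the scene view and roughly 176–177°. The holder and bystanders are where they were, and the arm is clear of everything. I'll hand it in.

```bash
python3 -c "
from rig import workorder
print(workorder.hand_in())"
```

```text
the job is handed in; nothing more can be done
None
```

I turned the round board solder side up and left it about 3–4° off level (limit about 10°), with the arm clear and its holder, the rectangular board and the bystanders I could see unmoved in the final pictures (the tweezers were mostly hidden); one push reached about 17 N (limit 20) before I backed off, and the job is handed in with no verdict shown.

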